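Set out the balance's calibration weights in order of size

TASK

The balance is to be checked: set the four brass weights out on the white rack in order of size, each standing upright in the middle of its own black disc. The largest goes on the disc next to the red peg, then each smaller one in turn along the row, so that the smallest stands next to the grey peg; let go of them all.

Things in the scene. Friction and masses are not known exactly. Their poses are not given: they have to be found in the camera images.
- weight_largest: brass knob weight, loose, the largest of the four: solid upright cylinder 44 mm in diameter and 42 mm high with a knob 24 mm in diameter on top, 66 mm high in all, about 500 g. Origin: centre of its underside; z up its axis.
- weight_second: brass knob weight, loose, the second largest: solid upright cylinder 33 mm in diameter and 31 mm high with a knob 18 mm in diameter on top, 50 mm high in all, about 200 g. Origin: centre of its underside; z up its axis.
- weight_third: brass knob weight, loose, the third largest (second smallest): solid upright cylinder 26 mm in diameter and 25 mm high with a knob 15 mm in diameter on top, 41 mm high in all, about 100 g. Origin: centre of its underside; z up its axis.
- weight_smallest: brass knob weight, loose, the smallest: solid upright cylinder 20 mm in diameter and 20 mm high with a knob 12 mm in diameter on top, 33 mm high in all, about 50 g. Origin: centre of its underside; z up its axis.
- disc_a: black rubber disc fixed flat on the white rack (a fixed bar 390 x 80 x 8 mm), 60 mm in diameter, 2 mm thick: first of the row, the disc at the rack's left end (+y) as the robot sees it. The discs lie in a straight line, centres 75 mm apart. Origin: centre of its underside; its top is 10 mm above the worktop; y axis along the row towards the disc_a end.
- disc_b: black rubber disc fixed flat on the white rack (a fixed bar 390 x 80 x 8 mm), 60 mm in diameter, 2 mm thick: second of the row, between disc_a and disc_c. The discs lie in a straight line, centres 75 mm apart. Origin: centre of its underside; its top is 10 mm above the worktop; y axis along the row towards the disc_a end.
- disc_c: black rubber disc fixed flat on the white rack (a fixed bar 390 x 80 x 8 mm), 60 mm in diameter, 2 mm thick: third of the row, between disc_b and disc_d. The discs lie in a straight line, centres 75 mm apart. Origin: centre of its underside; its top is 10 mm above the worktop; y axis along the row towards the disc_a end.
- disc_d: black rubber disc fixed flat on the white rack (a fixed bar 390 x 80 x 8 mm), 60 mm in diameter, 2 mm thick: last of the row, the disc at the rack's right end (-y). The discs lie in a straight line, centres 75 mm apart. Origin: centre of its underside; its top is 10 mm above the worktop; y axis along the row towards the disc_a end.
- red_peg: red plastic peg, fixed upright at one end of the rack, 24 mm in diameter, its top 28 mm above the worktop; it stands in line with the discs, 55.5 mm beyond the centre of the end disc there (disc_a or disc_d, this varies; the other peg is at the other end). Origin: centre of its underside; z up.
- grey_peg: grey plastic peg, fixed upright at one end of the rack, 24 mm in diameter, its top 28 mm above the worktop; it stands in line with the discs, 55.5 mm beyond the centre of the end disc there (disc_a or disc_d, this varies; the other peg is at the other end). Origin: centre of its underside; z up.
Things that resemble listed ones, but are neither listed nor needed, are in the scene too. What is shaped like the weight_third but green is not meant.

How it is judged (in metres and radians):
At the end, for the whole second after the job is handed in: From the red peg to the grey peg the weights stand in order from largest to smallest, one on each disc, each released, at rest, upright (within 0.1 rad), on the disc, with its axis within 12 mm of the disc's centre (angle between each of weight_largest, weight_second, weight_third, weight_smallest's own z axis and vertical below 0.1 rad and height (world z) of weight_largest between 0.006 and 0.015 m and linear speed of each of weight_largest, weight_second, weight_third, weight_smallest below 0.02 m/s and height (world z) of weight_second between 0.006 and 0.015 m and height (world z) of weight_third between 0.006 and 0.015 m and height (world z) of weight_smallest between 0.006 and 0.015 m and ((horizontal distance between red_peg and disc_a below 0.1 m and horizontal distance between weight_largest and disc_a below 0.012 m and horizontal distance between weight_second and disc_b below 0.012 m and horizontal distance between weight_third and disc_c below 0.012 m and horizontal distance between weight_smallest and disc_d below 0.012 m) or (horizontal distance between red_peg and disc_d below 0.1 m and horizontal distance between weight_largest and disc_d below 0.012 m and horizontal distance between weight_second and disc_c below 0.012 m and horizontal distance between weight_third and disc_b below 0.012 m and horizontal distance between weight_smallest and disc_a below 0.012 m))); the robot touches nothing.
It also fails if it takes over 93 s, if anything falls off the work surface, if the arm or the gripper's body presses on something with over 40 N, if the wrist force passes 120 N, or if a joint passes its speed limit or range.

ROBOT

A 6-joint arm with a two-finger parallel gripper is mounted at the origin on a cart in front of the work surface, level with it; the furniture and walls round the work are solid. World frame = base frame: x ahead of the robot, y to its left, z up, the work surface at z = 0. Lengths are in mm, angles in degrees, forces in N, time in s.
With the tool pointing down it reaches from about 325 to 875 mm from the base axis. Payload 4.4 kg.
Tool frame: the origin (TCP) lies between the finger pads; the fingertips stand 19 mm ahead of it and the grasp point (between the pads) is the TCP; z points along the fingers, y is the line along which they close (so a half turn about z gives the same grasp; the last joint's range is limited). The gripper opens to 85 mm and grips with 20 to 120 N. Pads are 22 mm wide; open, the fingers measure 114 mm over their backs; the gripper's body (76 mm by 85 mm) begins 54 mm behind the grasp point. The pads swing forward as they close: fully open they stand 13 mm farther back than shut.
Start: joints at [-82.993, 11.837, 88.321, -0, 79.842, -8.623], TCP at [154.909, -553.742, 250.282] pointing down, gripper open.
Joint ranges: [-156.59, 156.59], [-49.26, 127.26], [12.9, 141.05], [-63.56, 243.56], [4.71, 150.69], [-161.64, 161.64]. Speed limits (degrees/s): [159.86, 159.86, 180, 180, 180, 180].

INTERFACE

Orientations are given as a 3x3 rotation matrix whose columns are the frame's x, y, z axes.
In Python, from rig import ctrl gives the robot as it stands.
- The arm moves only by the tool apply_moves, never from a script. Its argument "plan" is a list of rows, each an object with "delta_pos": the shift along the tool's x, y, z as a fraction of full scale, a list of three; "dr": the turn, a rotation vector about the tool's x, y, z as a fraction of full scale, a list of three; "gripper": the gripper command: -1 is shut, 1 is fully open, values between are in proportion. A call has 1 to 20 rows; each row is the pose to reach, as a shift and turn from the pose commanded when the call began, along the tool's axes at that moment, turning the shorter way round; what a row does not reach only later rows make up. Full scale, the value 1, is 100 cm for a shift and pi rad for a turn. A row lasts 1/12 s, in which the tool goes at most 41.7 mm and 7.16 degrees, less where a joint would pass 70% of its speed; a pose out of reach is approached as far as the arm can. A call with a number of a shift or a turn outside -1 to 1 is refused whole. A call with a gripper value outside its range is refused whole. The fingers move at their own pace and stop on an object; "force" is the grip in N (left out, the last holds). Time passes only in rows, so rows that repeat a pose let the fingers close. It gives the time, the measured TCP pose, the force, the opening and the grip force at its end, in the units of the state.
- ctrl.state(): the state, without advancing time (a new reading comes with each control period).
- ctrl.camera(name): name is "scene" or "top" or "wrist"; returns a dict with "image" (480x640x3 uint8, red, green, blue), "vfov" (degrees; the focal length in pixels is half the picture's height over the tangent of half this angle, whatever the lens; pixels are square), "cx", "cy" (the principal point, pixels), "rvec" (rotation vector, rad) and "tvec" (3), from world to camera coordinates, as OpenCV has them. Camera axes: x right, y down, z forward; pixel columns grow to the right and rows downward; lengths in mm; the calibration is good to about 2 mm. A picture is of the moment at which its call begins. There is no depth.
- ctrl.finish_job(): hands the job in; it is judged then, once.
The state is a dict: "time": time; "joint_positions": joint angles; "joint_vel": joint speeds; "joint_torque": joint torques, N m; "ee_pos": TCP position; "orientation": TCP orientation; "wrist_force": force on the tool from outside, world axes, zero at the start; "torque": the same for the moment, N m; "gripper_width": opening from 0.0 (shut) to 1.0 (fully open); "grip_force": force on a finger pad.
Only numpy, scipy, OpenCV 4.12 (cv2) and the standard library are available. Lean on these libraries where they do the work, as an engineer would, in place of code of your own. Each camera call takes 0.05 s, during which the arm holds its last target. There are 200 camera calls.

## Working session

There is one attempt and no reset: what is moved stays moved. The work goes in short steps, Python scripts to look and compute and a tool call to move; the robot and the scene stay as the last step left them, time stands still between calls to the robot, and variables do not carry over. Pictures are saved under pics/ and viewed, at most 14 in all, crops included, and the job is handed in when it is done.

Besides the shell and the picture viewer there is one more tool, called in YAML: its name, and indented under it one key for each argument. apply_moves: Moves the arm, as the interface text tells. Its arguments: {"type":"object","properties":{"plan":{"type":"array","items":{"type":"object","properties":{"delta_pos":{"type":"array","items":{"type":"number","minimum":-1,"maximum":1}},"dr":{"type":"array","items":{"type":"number","minimum":-1,"maximum":1}},"gripper":{"type":"number"}}}},"force":{"type":"number"}},"required":["plan"]}

```bash
mkdir -p pics; ls; cat > h.py <<'E'
import numpy as np, cv2
from rig import ctrl
def cam(n):
    c=ctrl.camera(n); c['R']=cv2.Rodrigues(np.array(c['rvec'],float))[0]; c['t']=np.array(c['tvec'],float).ravel()
    c['f']=240/np.tan(np.radians(c['vfov'])/2); return c
def save(c,f): cv2.imwrite('pics/'+f,cv2.cvtColor(c['image'],cv2.COLOR_RGB2BGR))
def ray(c,u,v,z):
    d=c['R'].T@np.array([(u-c['cx'])/c['f'],(v-c['cy'])/c['f'],1]); o=-c['R'].T@c['t']
    return o+d*(z-o[2])/d[2]
def proj(c,p):
    q=c['R']@np.array(p,float)+c['t']; return q[:2]/q[2]*c['f']+[c['cx'],c['cy']]
E
python3 - <<'E'
from h import *
for n in('top','scene'):
    c=cam(n); save(c,n+'1.png'); print(n,-c['R'].T@c['t'],c['f'],c['R'][2])
print(ctrl.state())
E
```

```text
pics
top [ 368.22811324   91.07329953 1234.59091635] 582.1360341566228 [ 0.14412614 -0.00576113 -0.98954255]
scene [142.41700254 849.61540094 593.46220958] 542.1766241244684 [ 0.38878593 -0.7388555  -0.55039809]
{'time': 0.1, 'joint_positions': array([-8.29927774e+01,  1.18826578e+01,  8.83976103e+01,  7.22992623e-04,
        7.98410173e+01, -8.62444366e+00]), 'joint_vel': array([ 0.00111391, -0.09578874, -0.24903493, -0.0472068 ,  0.05999871,
        0.00795153]), 'joint_torque': array([-7.19580385e-05, -3.84089649e+01, -2.92548215e+01, -2.25689428e-04,
        4.81877752e-03,  5.78735524e-06]), 'ee_pos': array([ 154.83384949, -553.08800329,  249.20096246]), 'orientation': array([[ 9.63014437e-01,  2.69449687e-01, -2.45913232e-04],
       [ 2.69449598e-01, -9.63012198e-01,  2.10253170e-03],
       [ 3.29709068e-04, -2.09102960e-03, -9.99997759e-01]]), 'wrist_force': array([-0.93921671, -0.6899662 , -0.28247125]), 'torque': array([0.04374469, 0.02350534, 0.01588725]), 'grip_force': 0.0, 'gripper_width': 0.9998054253835184}
```

View pics/top1.png

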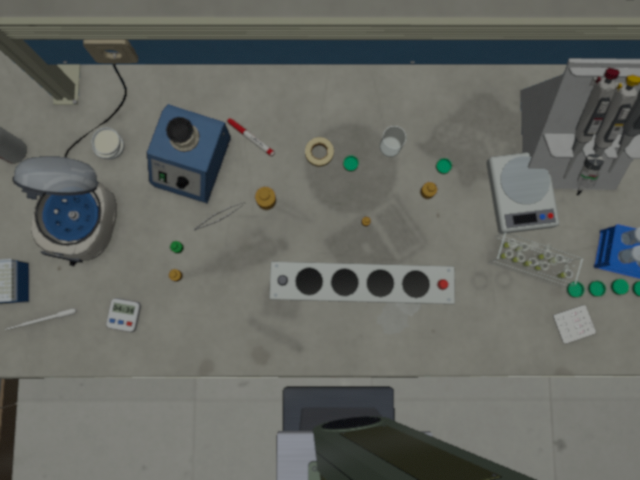

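View pics/scene1.png

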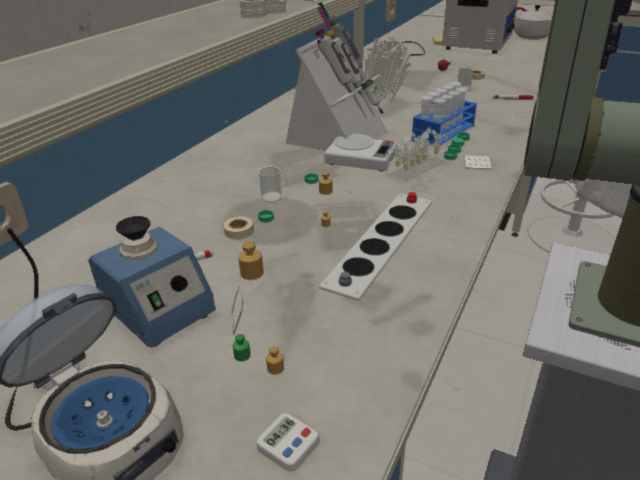

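The top view shows the brass weights: largest near (265,197), second (429,189), third (175,275) and smallest (366,221). The discs run from (309,281) to (416,284). The red peg is at (443,284), so the largest goes on disc_d.

```bash
cat >> h.py <<'E'
def blobs(c,lo,hi,amin):
    m=cv2.inRange(cv2.cvtColor(c['image'],cv2.COLOR_RGB2HSV),lo,hi)
    n,l,s,ce=cv2.connectedComponentsWithStats(m)
    return [(ce[i],s[i]) for i in range(1,n) if s[i][4]>=amin]
E
python3 - <<'E'
from h import *
c=cam('top')
for ce,s in blobs(c,(8,110,60),(28,255,255),25):
    print('brass',ce.round(1),s,[ray(c,*ce,z)[:2].round(0) for z in (15,33)])
for ce,s in blobs(c,(0,0,0),(179,255,50),300):
    if 240<ce[1]<310 and 280<ce[0]<440: print('disc',ce.round(1),s,ray(c,*ce,10).round(1))
w=cam('wrist'); st=ctrl.state(); T=st['orientation']; o=-w['R'].T@w['t']
print('wrist cam in tool',T.T@(o-st['ee_pos']),T.T@w['R'].T,w['f'])
E
```

```text
brass [632.5  80.1] [626  75  14  12 128] [array([ 902., -625.]), array([ 894., -614.])]
brass [428.5 189.8] [421 182  16  16 194] [array([ 655., -165.]), array([ 651., -161.])]
brass [265.1 197.4] [255 187  21  22 341] [array([639., 185.]), array([635., 184.])]
brass [365.5 221. ] [362 217   8   9  60] [array([587., -28.]), array([584., -27.])]
brass [174.9 274.8] [169 269  13  12 115] [array([474., 373.]), array([472., 369.])]
disc [308.8 280.7] [297 268  25  26 495] [460.9  92.6  10. ]
disc [344.3 281.5] [332 269  25  25 485] [458.9  17.9  10. ]
disc [379.8 282.4] [368 270  25  25 487] [456.8 -56.9  10. ]
disc [415.5 283.3] [404 271  24  25 473] [ 454.7 -132.    10. ]
wrist cam in tool [  75.84349123    1.11397035 -123.39164863] [[-1.02127193e-03 -9.55146306e-01 -2.96132556e-01]
 [ 9.99999434e-01 -8.87453144e-04 -5.86304204e-04]
 [ 2.97202526e-04 -2.96132988e-01  9.55146672e-01]] 384.3862855637518
```

```bash
cat >> h.py <<'E'
def mv(p,yaw=90):
    "fractions to reach tool-down pose at p"
    s=ctrl.state(); T=s['orientation']; a=np.radians(yaw)
    x=np.array([np.cos(a),np.sin(a),0]); z=np.array([0,0,-1.]); G=np.c_[x,np.cross(z,x),z]
    dp=T.T@(np.array(p,float)-s['ee_pos'])/1000; dr=cv2.Rodrigues(T.T@G)[0].ravel()/np.pi
    print('t',round(s['time'],2),'at',s['ee_pos'].round(1),'dp',dp.round(4),'dr',dr.round(4))
E
python3 -c "
from h import *
mv((586,-28,200))"
```

```text
t 0.2 at [ 154.8 -553.3  249.5] dp [ 0.5567 -0.3897  0.0502] dr [-3.000e-04 -4.000e-04 -4.132e-01]
```

apply_moves:
  plan:
    - {"delta_pos":[0.557,-0.39,0.05],"dr":[0,0,-0.413],"gripper":1}
    - {"delta_pos":[0.557,-0.39,0.05],"dr":[0,0,-0.413],"gripper":1}
    - {"delta_pos":[0.557,-0.39,0.05],"dr":[0,0,-0.413],"gripper":1}
    - {"delta_pos":[0.557,-0.39,0.05],"dr":[0,0,-0.413],"gripper":1}
    - {"delta_pos":[0.557,-0.39,0.05],"dr":[0,0,-0.413],"gripper":1}
    - {"delta_pos":[0.557,-0.39,0.05],"dr":[0,0,-0.413],"gripper":1}
    - {"delta_pos":[0.557,-0.39,0.05],"dr":[0,0,-0.413],"gripper":1}
    - {"delta_pos":[0.557,-0.39,0.05],"dr":[0,0,-0.413],"gripper":1}
    - {"delta_pos":[0.557,-0.39,0.05],"dr":[0,0,-0.413],"gripper":1}
    - {"delta_pos":[0.557,-0.39,0.05],"dr":[0,0,-0.413],"gripper":1}
    - {"delta_pos":[0.557,-0.39,0.05],"dr":[0,0,-0.413],"gripper":1}
    - {"delta_pos":[0.557,-0.39,0.05],"dr":[0,0,-0.413],"gripper":1}
    - {"delta_pos":[0.557,-0.39,0.05],"dr":[0,0,-0.413],"gripper":1}
    - {"delta_pos":[0.557,-0.39,0.05],"dr":[0,0,-0.413],"gripper":1}
    - {"delta_pos":[0.557,-0.39,0.05],"dr":[0,0,-0.413],"gripper":1}
    - {"delta_pos":[0.557,-0.39,0.05],"dr":[0,0,-0.413],"gripper":1}
    - {"delta_pos":[0.557,-0.39,0.05],"dr":[0,0,-0.413],"gripper":1}
    - {"delta_pos":[0.557,-0.39,0.05],"dr":[0,0,-0.413],"gripper":1}
    - {"delta_pos":[0.557,-0.39,0.05],"dr":[0,0,-0.413],"gripper":1}
    - {"delta_pos":[0.557,-0.39,0.05],"dr":[0,0,-0.413],"gripper":1}

```text
time: 1.87
ee_pos: [585.4, -29.0, 200.0]
orientation: [[0.001, 1.0, -0.001], [1.0, -0.001, -0.001], [-0.001, -0.001, -1.0]]
wrist_force: [0.3, -0.1, -0.0]
gripper_width: 0.999
grip_force: 0.0
```

```bash
python3 - <<'E'
from h import *
c=cam('wrist'); save(c,'w1.png')
for ce,s in blobs(c,(8,110,60),(28,255,255),60):
    print('brass',ce.round(1),s,[ray(c,*ce,z)[:2].round(1) for z in (0,10,20,33)])
print('expect',proj(c,(586,-28,33)))
mv((586,-28,24))
E
```

```text
brass [529.3  85. ] [499  55  52  55 631] [array([754.7,  68.8]), array([749.5,  68. ]), array([744.3,  67.3]), array([737.5,  66.4])]
brass [316.3 210.9] [305 198  24  27 499] [array([587.5, -32.4]), array([587.4, -30. ]), array([587.4, -27.6]), array([587.4, -24.4])]
brass [388.7 356.5] [ 369  331   40   54 1564] [array([ 658.1, -178.3]), array([ 655.9, -171.4]), array([ 653.7, -164.5]), array([ 650.8, -155.5])]
expect [314.54835343 215.36689571]
t 1.92 at [585.4 -29.4 200.2] dp [0.0015 0.0008 0.1762] dr [-0.0003  0.0002 -0.0007]
```

View pics/w1.png

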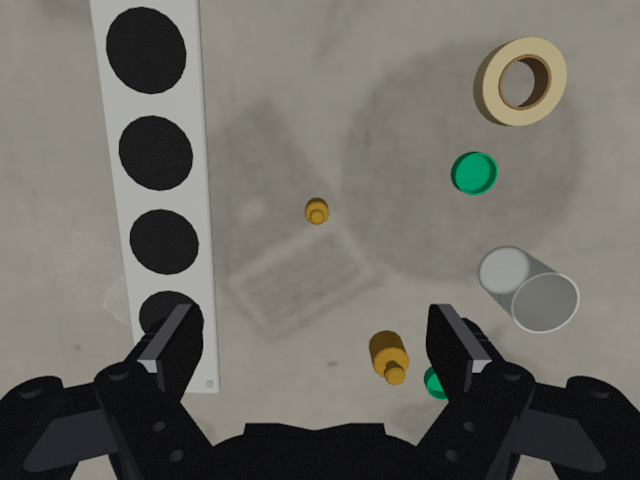

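The wrist view confirms the smallest at (316,211), standing clear, with the second at (389,356). Next I grip the smallest.

apply_moves:
  plan:
    - {"delta_pos":[0.001,0.002,0.15],"dr":[0,0,0],"gripper":0.2}
    - {"delta_pos":[0.001,0.002,0.15],"dr":[0,0,0],"gripper":0.2}
    - {"delta_pos":[0.001,0.002,0.15],"dr":[0,0,0],"gripper":0.2}
    - {"delta_pos":[0.001,0.002,0.15],"dr":[0,0,0],"gripper":0.2}
    - {"delta_pos":[0.001,0.002,0.176],"dr":[0,0,0],"gripper":0.2}
    - {"delta_pos":[0.001,0.002,0.176],"dr":[0,0,0],"gripper":0.2}
    - {"delta_pos":[0.001,0.002,0.176],"dr":[0,0,0],"gripper":-1}
    - {"delta_pos":[0.001,0.002,0.176],"dr":[0,0,0],"gripper":-1}
    - {"delta_pos":[0.001,0.002,0.176],"dr":[0,0,0],"gripper":-1}
    - {"delta_pos":[0.001,0.002,0.176],"dr":[0,0,0],"gripper":-1}
    - {"delta_pos":[0.001,0.002,0.176],"dr":[0,0,0],"gripper":-1}
    - {"delta_pos":[0.001,0.002,0.176],"dr":[0,0,0],"gripper":-1}
    - {"delta_pos":[0.001,0.002,0.176],"dr":[0,0,0],"gripper":-1}
    - {"delta_pos":[0.001,0.002,0.176],"dr":[0,0,0],"gripper":-1}
    - {"delta_pos":[0.001,0.002,0.176],"dr":[0,0,0],"gripper":-1}
    - {"delta_pos":[0.001,0.002,0.176],"dr":[0,0,0],"gripper":-1}
  force: 30

```text
time: 3.25
ee_pos: [590.3, -27.8, 27.0]
orientation: [[0.0, 1.0, 0.004], [1.0, -0.0, -0.002], [-0.002, 0.004, -1.0]]
wrist_force: [-1.2, -1.3, 5.9]
gripper_width: 0.215
grip_force: 29.8
```

```bash
python3 - <<'E'
from h import *
c=cam('wrist'); save(c,'w2.png')
mv((461,92.6,100))
E
```

```text
t 3.3 at [590.3 -27.8  27. ] dp [ 0.1203 -0.129  -0.0738] dr [ 0.0014  0.0005 -0.    ]
```

View pics/w2.png

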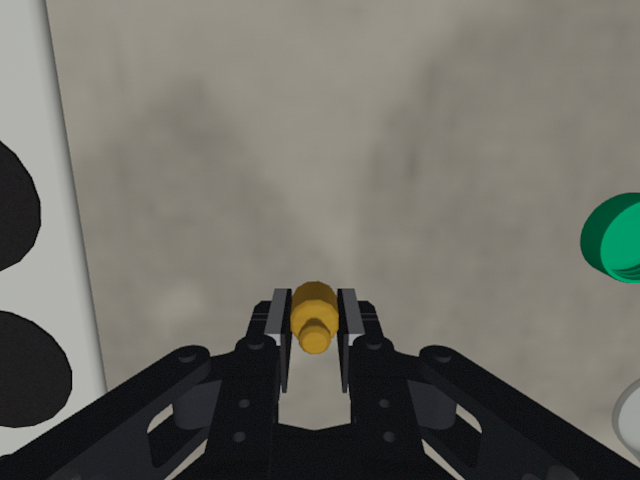

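The smallest is held centred in the pads at (315,320). I lift it and carry it over disc_a.

apply_moves:
  plan:
    - {"delta_pos":[0,0,-0.04],"dr":[0,0,0],"gripper":-1}
    - {"delta_pos":[0,0,-0.08],"dr":[0,0,0],"gripper":-1}
    - {"delta_pos":[0.03,-0.03,-0.08],"dr":[0,0,0],"gripper":-1}
    - {"delta_pos":[0.06,-0.06,-0.08],"dr":[0,0,0],"gripper":-1}
    - {"delta_pos":[0.09,-0.09,-0.08],"dr":[0,0,0],"gripper":-1}
    - {"delta_pos":[0.12,-0.127,-0.08],"dr":[0,0,0],"gripper":-1}
    - {"delta_pos":[0.12,-0.127,-0.08],"dr":[0,0,0],"gripper":-1}
    - {"delta_pos":[0.12,-0.127,-0.08],"dr":[0,0,0],"gripper":-1}
    - {"delta_pos":[0.12,-0.127,-0.08],"dr":[0,0,0],"gripper":-1}

```text
time: 4.05
ee_pos: [461.9, 93.3, 105.1]
orientation: [[-0.001, 1.0, 0.002], [1.0, 0.001, -0.0], [-0.0, 0.002, -1.0]]
wrist_force: [0.7, 0.3, -0.7]
gripper_width: 0.216
grip_force: 29.5
```

```bash
python3 - <<'E'
from h import *
c=cam('wrist'); save(c,'w3.png')
for ce,s in blobs(c,(0,0,0),(179,255,45),300): print(ce.round(1),s,ray(c,*ce,10).round(1))
mv((461,92.6,37)); print(ctrl.state()['wrist_force'])
E
```

```text
[315.  401.7] [    0   200   640   280 67803] [463.3 -19.4  10. ]
t 4.1 at [462.9  92.7 105.2] dp [-0.0001 -0.0021  0.0682] dr [ 0.001   0.0001 -0.0001]
[ 0.5469941   0.64416833 -1.03526502]
```

View pics/w3.png

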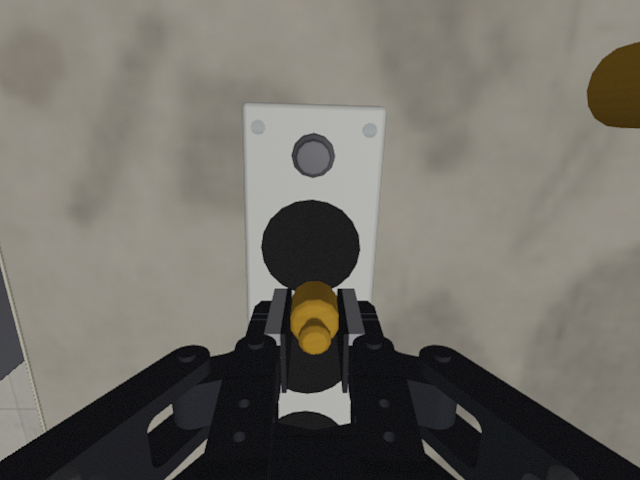

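Disc_a is at (311,247) and the grey peg at (313,156). I check disc_a against the expected position.

```bash
python3 - <<'E'
from h import *
c=cam('wrist')
print(ray(c,310.7,246.5,10),ray(c,313,157,28))
mv((461.2,92.6,37.5))
E
```

```text
[461.60842109  92.67674881  10.        ] [463.10614843 147.39622464  28.        ]
t 4.15 at [463.2  92.4 105.2] dp [ 0.0002 -0.0022  0.0677] dr [ 0.0009  0.0001 -0.0004]
```

apply_moves:
  plan:
    - {"delta_pos":[0,-0.002,0.03],"dr":[0,0,0],"gripper":-1}
    - {"delta_pos":[0,-0.002,0.05],"dr":[0,0,0],"gripper":-1}
    - {"delta_pos":[0,-0.002,0.06],"dr":[0,0,0],"gripper":-1}
    - {"delta_pos":[0,-0.002,0.065],"dr":[0,0,0],"gripper":-1}
    - {"delta_pos":[0,-0.002,0.068],"dr":[0,0,0],"gripper":-1}
    - {"delta_pos":[0,-0.002,0.068],"dr":[0,0,0],"gripper":-1}
    - {"delta_pos":[0,-0.002,0.068],"dr":[0,0,0],"gripper":-1}
    - {"delta_pos":[0,-0.002,0.068],"dr":[0,0,0],"gripper":-0.3}
    - {"delta_pos":[0,-0.002,0.068],"dr":[0,0,0],"gripper":0.2}
    - {"delta_pos":[0,-0.002,0.068],"dr":[0,0,0],"gripper":0.2}
    - {"delta_pos":[0,-0.002,0.068],"dr":[0,0,0],"gripper":0.2}
    - {"delta_pos":[0,-0.002,0.03],"dr":[0,0,0],"gripper":0.2}
    - {"delta_pos":[0,-0.002,-0.05],"dr":[0,0,0],"gripper":0.2}
    - {"delta_pos":[0,-0.002,-0.1],"dr":[0,0,0],"gripper":0.2}
    - {"delta_pos":[0,-0.002,-0.1],"dr":[0,0,0],"gripper":0.2}
    - {"delta_pos":[0,-0.002,-0.1],"dr":[0,0,0],"gripper":0.2}

```text
time: 5.48
ee_pos: [464.6, 93.2, 212.9]
orientation: [[0.0, 1.0, 0.016], [1.0, -0.0, 0.0], [0.0, 0.016, -1.0]]
wrist_force: [2.1, 1.0, 0.0]
gripper_width: 0.602
grip_force: 0.0
```

```bash
python3 - <<'E'
from h import *
c=cam('wrist'); save(c,'w4.png')
for ce,s in blobs(c,(8,110,60),(28,255,255),60):
    print('brass',ce.round(1),s,[ray(c,*ce,z)[:2].round(1) for z in (20,27,35,50)])
mv((473,371,205))
E
```

```text
brass [534.7  93.6] [ 490   62   92   63 4360] [array([640.5, 184.8]), array([636.6, 184.4]), array([632.1, 184. ]), array([623.7, 183.2])]
brass [306.1 212.1] [294 199  25  27 538] [array([461.4,  90.8]), array([461.5,  92.5]), array([461.5,  94.4]), array([461.6,  98.1])]
brass [625.6 238.8] [604 214  36  41 594] [array([741. ,  65.3]), array([734.9,  67.6]), array([727.9,  70.2]), array([714.7,  75. ])]
brass [484.3 457.2] [469 432  36  47 315] [array([ 648. , -176.5]), array([ 643.9, -168.9]), array([ 639.2, -160.2]), array([ 630.5, -143.9])]
t 5.53 at [463.6  93.2 210.8] dp [0.2778 0.0093 0.0059] dr [ 0.0043 -0.0001 -0.0001]
```

View pics/w4.png

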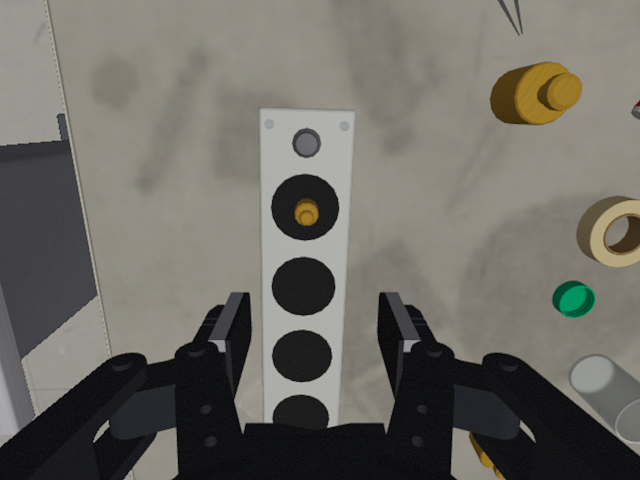

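The smallest stands on disc_a at (306,212), centred. Next is the third weight.

apply_moves:
  plan:
    - {"delta_pos":[0.278,0.009,0.006],"dr":[0,0,0],"gripper":0.2}
    - {"delta_pos":[0.278,0.009,0.006],"dr":[0,0,0],"gripper":0.2}
    - {"delta_pos":[0.278,0.009,0.006],"dr":[0,0,0],"gripper":0.2}
    - {"delta_pos":[0.278,0.009,0.006],"dr":[0,0,0],"gripper":0.2}
    - {"delta_pos":[0.278,0.009,0.006],"dr":[0,0,0],"gripper":0.2}
    - {"delta_pos":[0.278,0.009,0.006],"dr":[0,0,0],"gripper":0.2}
    - {"delta_pos":[0.278,0.009,0.006],"dr":[0,0,0],"gripper":0.2}
    - {"delta_pos":[0.278,0.009,0.006],"dr":[0,0,0],"gripper":0.2}
    - {"delta_pos":[0.278,0.009,0.006],"dr":[0,0,0],"gripper":0.2}
    - {"delta_pos":[0.278,0.009,0.006],"dr":[0,0,0],"gripper":0.2}
    - {"delta_pos":[0.278,0.009,0.006],"dr":[0,0,0],"gripper":0.2}

```text
time: 6.45
ee_pos: [468.1, 369.5, 197.2]
orientation: [[0.002, 1.0, -0.002], [1.0, -0.002, -0.001], [-0.001, -0.002, -1.0]]
wrist_force: [-0.0, -0.6, -1.1]
gripper_width: 0.603
grip_force: 0.0
```

```bash
python3 - <<'E'
from h import *
c=cam('wrist'); save(c,'w5.png')
for ce,s in blobs(c,(8,110,60),(28,255,255),60):
    print('brass',ce.round(1),s,[ray(c,*ce,z)[:2].round(1) for z in (0,12,20,41)])
for ce,s in blobs(c,(45,90,40),(90,255,255),60):
    print('green',ce.round(1),s,[ray(c,*ce,z)[:2].round(1) for z in (0,12,20,41)])
mv((473,371,26))
E
```

```text
brass [319.8 208.8] [305 191  31  36 886] [array([473. , 368.6]), array([472.9, 371.4]), array([472.8, 373.3]), array([472.5, 378.2])]
green [624.2 203.2] [602 191  38  25 442] [array([731.6, 372.9]), array([721.8, 375.6]), array([715.3, 377.3]), array([698.1, 382. ])]
green [392.8 209.4] [376 192  35  36 950] [array([535.5, 367.9]), array([533. , 370.7]), array([531.4, 372.6]), array([527. , 377.6])]
t 6.5 at [468.3 369.5 197.6] dp [0.0017 0.0049 0.1716] dr [-0.0004  0.0003 -0.0007]
```

View pics/w5.png

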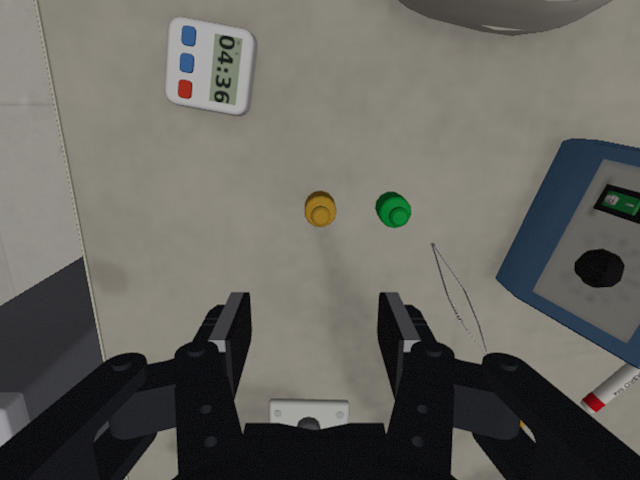

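The third weight is at (320,209) with the green decoy 60 mm beyond at (393,209). I turn the gripper a quarter turn so the fingers miss the decoy, then descend.

apply_moves:
  plan:
    - {"delta_pos":[0.003,0.005,0.04],"dr":[0,0,-0.5],"gripper":0.2}
    - {"delta_pos":[0.003,0.005,0.04],"dr":[0,0,-0.5],"gripper":0.2}
    - {"delta_pos":[0.003,0.005,0.04],"dr":[0,0,-0.5],"gripper":0.2}
    - {"delta_pos":[0.003,0.005,0.04],"dr":[0,0,-0.5],"gripper":0.2}
    - {"delta_pos":[0.003,0.005,0.04],"dr":[0,0,-0.5],"gripper":0.2}
    - {"delta_pos":[0.003,0.005,0.04],"dr":[0,0,-0.5],"gripper":0.2}
    - {"delta_pos":[0.003,0.005,0.04],"dr":[0,0,-0.5],"gripper":0.2}
    - {"delta_pos":[0.003,0.005,0.04],"dr":[0,0,-0.5],"gripper":0.2}
    - {"delta_pos":[0.003,0.005,0.04],"dr":[0,0,-0.5],"gripper":0.2}
    - {"delta_pos":[0.003,0.005,0.04],"dr":[0,0,-0.5],"gripper":0.2}
    - {"delta_pos":[0.003,0.005,0.04],"dr":[0,0,-0.5],"gripper":0.2}
    - {"delta_pos":[0.003,0.005,0.04],"dr":[0,0,-0.5],"gripper":0.2}
    - {"delta_pos":[0.003,0.005,0.04],"dr":[0,0,-0.5],"gripper":0.2}
    - {"delta_pos":[0.003,0.005,0.04],"dr":[0,0,-0.5],"gripper":0.2}
    - {"delta_pos":[0.003,0.005,0.04],"dr":[0,0,-0.5],"gripper":0.2}

```text
time: 7.75
ee_pos: [473.8, 372.9, 158.4]
orientation: [[-1.0, 0.004, 0.0], [0.004, 1.0, -0.0], [-0.0, 0.0, -1.0]]
wrist_force: [0.4, -0.1, 0.1]
gripper_width: 0.598
grip_force: 0.0
```

```bash
python3 - <<'E'
from h import *
c=cam('wrist')
for ce,s in blobs(c,(8,110,60),(28,255,255),60):
    print('brass',ce.round(1),s,[ray(c,*ce,z)[:2].round(1) for z in (0,12,20,41)])
mv((473,372.5,27),180)
E
```

```text
brass [314.5 224.5] [ 297  204   36   41 1160] [array([477., 372.]), array([473.7, 372. ]), array([471.5, 372. ]), array([465.7, 372.1])]
brass [100.1 431.8] [ 93 422  15  20  97] [array([671.9, 175.7]), array([660.3, 184. ]), array([652.6, 189.6]), array([632.2, 204.2])]
t 7.8 at [473.7 373.1 158.5] dp [ 0.0007 -0.0006  0.1315] dr [ 0.      0.     -0.0012]
```

apply_moves:
  plan:
    - {"delta_pos":[0.001,-0.001,0.1],"dr":[0,0,0],"gripper":0.2}
    - {"delta_pos":[0.001,-0.001,0.1],"dr":[0,0,0],"gripper":0.2}
    - {"delta_pos":[0.001,-0.001,0.1],"dr":[0,0,0],"gripper":0.2}
    - {"delta_pos":[0.001,-0.001,0.131],"dr":[0,0,0],"gripper":0.2}
    - {"delta_pos":[0.001,-0.001,0.131],"dr":[0,0,0],"gripper":0.2}
    - {"delta_pos":[0.001,-0.001,0.131],"dr":[0,0,0],"gripper":0.2}
    - {"delta_pos":[0.001,-0.001,0.131],"dr":[0,0,0],"gripper":-1}
    - {"delta_pos":[0.001,-0.001,0.131],"dr":[0,0,0],"gripper":-1}
    - {"delta_pos":[0.001,-0.001,0.131],"dr":[0,0,0],"gripper":-1}
    - {"delta_pos":[0.001,-0.001,0.131],"dr":[0,0,0],"gripper":-1}
    - {"delta_pos":[0.001,-0.001,0.131],"dr":[0,0,0],"gripper":-1}
    - {"delta_pos":[0.001,-0.001,0.131],"dr":[0,0,0],"gripper":-1}
    - {"delta_pos":[0.001,-0.001,0.131],"dr":[0,0,0],"gripper":-1}
    - {"delta_pos":[0.001,-0.001,0.131],"dr":[0,0,0],"gripper":-1}
    - {"delta_pos":[0.001,-0.001,0.131],"dr":[0,0,0],"gripper":-1}
  force: 35

```text
time: 9.05
ee_pos: [474.5, 374.2, 30.1]
orientation: [[-1.0, 0.001, 0.005], [0.001, 1.0, 0.003], [-0.005, 0.003, -1.0]]
wrist_force: [-0.2, -0.4, 5.9]
gripper_width: 0.286
grip_force: 34.9
```

```bash
python3 - <<'E'
from h import *
mv((459,18,150)); 
E
```

```text
t 9.05 at [474.5 374.2  30.1] dp [ 0.0147 -0.3558 -0.1209] dr [0.0018 0.0005 0.4998]
```

apply_moves:
  plan:
    - {"delta_pos":[0,0,-0.04],"dr":[0,0,0],"gripper":-1}
    - {"delta_pos":[0,0,-0.08],"dr":[0,0,0],"gripper":-1}
    - {"delta_pos":[0,0,-0.12],"dr":[0,0,0],"gripper":-1}
    - {"delta_pos":[0.015,-0.356,-0.123],"dr":[0,0,0.5],"gripper":-1}
    - {"delta_pos":[0.015,-0.356,-0.123],"dr":[0,0,0.5],"gripper":-1}
    - {"delta_pos":[0.015,-0.356,-0.123],"dr":[0,0,0.5],"gripper":-1}
    - {"delta_pos":[0.015,-0.356,-0.123],"dr":[0,0,0.5],"gripper":-1}
    - {"delta_pos":[0.015,-0.356,-0.123],"dr":[0,0,0.5],"gripper":-1}
    - {"delta_pos":[0.015,-0.356,-0.123],"dr":[0,0,0.5],"gripper":-1}
    - {"delta_pos":[0.015,-0.356,-0.123],"dr":[0,0,0.5],"gripper":-1}
    - {"delta_pos":[0.015,-0.356,-0.123],"dr":[0,0,0.5],"gripper":-1}
    - {"delta_pos":[0.015,-0.356,-0.123],"dr":[0,0,0.5],"gripper":-1}
    - {"delta_pos":[0.015,-0.356,-0.123],"dr":[0,0,0.5],"gripper":-1}
    - {"delta_pos":[0.015,-0.356,-0.123],"dr":[0,0,0.5],"gripper":-1}
    - {"delta_pos":[0.015,-0.356,-0.123],"dr":[0,0,0.5],"gripper":-1}
    - {"delta_pos":[0.015,-0.356,-0.123],"dr":[0,0,0.5],"gripper":-1}
    - {"delta_pos":[0.015,-0.356,-0.123],"dr":[0,0,0.5],"gripper":-1}
    - {"delta_pos":[0.015,-0.356,-0.123],"dr":[0,0,0.5],"gripper":-1}
    - {"delta_pos":[0.015,-0.356,-0.123],"dr":[0,0,0.5],"gripper":-1}
    - {"delta_pos":[0.015,-0.356,-0.123],"dr":[0,0,0.5],"gripper":-1}

```text
time: 10.72
ee_pos: [457.2, 17.1, 150.4]
orientation: [[-0.001, 1.0, 0.0], [1.0, 0.001, -0.0], [-0.0, 0.0, -1.0]]
wrist_force: [0.1, 0.2, -0.9]
gripper_width: 0.286
grip_force: 34.8
```

```bash
python3 - <<'E'
from h import *
mv((459.2,18,40.5)); 
E
```

```text
t 10.72 at [457.2  17.1 150.4] dp [0.0009 0.0019 0.1099] dr [0.0001 0.     0.0002]
```

apply_moves:
  plan:
    - {"delta_pos":[0.001,0.002,0.04],"dr":[0,0,0],"gripper":-1}
    - {"delta_pos":[0.001,0.002,0.075],"dr":[0,0,0],"gripper":-1}
    - {"delta_pos":[0.001,0.002,0.095],"dr":[0,0,0],"gripper":-1}
    - {"delta_pos":[0.001,0.002,0.105],"dr":[0,0,0],"gripper":-1}
    - {"delta_pos":[0.001,0.002,0.11],"dr":[0,0,0],"gripper":-1}
    - {"delta_pos":[0.001,0.002,0.11],"dr":[0,0,0],"gripper":-1}
    - {"delta_pos":[0.001,0.002,0.11],"dr":[0,0,0],"gripper":-1}
    - {"delta_pos":[0.001,0.002,0.11],"dr":[0,0,0],"gripper":-0.2}
    - {"delta_pos":[0.001,0.002,0.11],"dr":[0,0,0],"gripper":0.3}
    - {"delta_pos":[0.001,0.002,0.11],"dr":[0,0,0],"gripper":0.3}
    - {"delta_pos":[0.001,0.002,0.11],"dr":[0,0,0],"gripper":0.3}
    - {"delta_pos":[0.001,0.002,0.08],"dr":[0,0,0],"gripper":0.3}
    - {"delta_pos":[0.001,0.002,0.04],"dr":[0,0,0],"gripper":0.3}
    - {"delta_pos":[0.001,0.002,-0.05],"dr":[0,0,0],"gripper":0.3}
    - {"delta_pos":[0.001,0.002,-0.05],"dr":[0,0,0],"gripper":0.3}
    - {"delta_pos":[0.001,0.002,-0.05],"dr":[0,0,0],"gripper":0.3}
    - {"delta_pos":[0.001,0.002,-0.05],"dr":[0,0,0],"gripper":0.3}
    - {"delta_pos":[0.001,0.002,-0.05],"dr":[0,0,0],"gripper":0.3}

```text
time: 12.22
ee_pos: [459.2, 18.0, 200.4]
orientation: [[0.001, 1.0, 0.001], [1.0, -0.001, -0.0], [-0.0, 0.001, -1.0]]
wrist_force: [0.1, 0.7, -0.2]
gripper_width: 0.651
grip_force: 0.0
```

```bash
python3 - <<'E'
from h import *
c=cam('wrist'); save(c,'w6.png')
for ce,s in blobs(c,(8,110,60),(28,255,255),60):
    print('brass',ce.round(1),s,[ray(c,*ce,z)[:2].round(1) for z in (0,15,20,30,50)])
mv((653,-163,200))
E
```

```text
brass [556.4   6.8] [526   0  75  19 889] [array([640.6, 170.4]), array([632.2, 166.8]), array([629.4, 165.6]), array([623.9, 163.2]), array([612.7, 158.4])]
brass [316.1 118.4] [303 105  27  28 609] [array([461.7,  91.2]), array([461.6,  91.2]), array([461.5,  91.3]), array([461.5,  91.3]), array([461.4,  91.4])]
brass [315.8 213.2] [300 195  33  38 996] [array([461.4,  12.6]), array([461.3,  16.3]), array([461.3,  17.5]), array([461.2,  20. ]), array([461.1,  24.9])]
t 12.27 at [458.2  18.1 199. ] dp [-0.181   0.1949 -0.0015] dr [-0.0007 -0.0001 -0.0002]
```

View pics/w6.png

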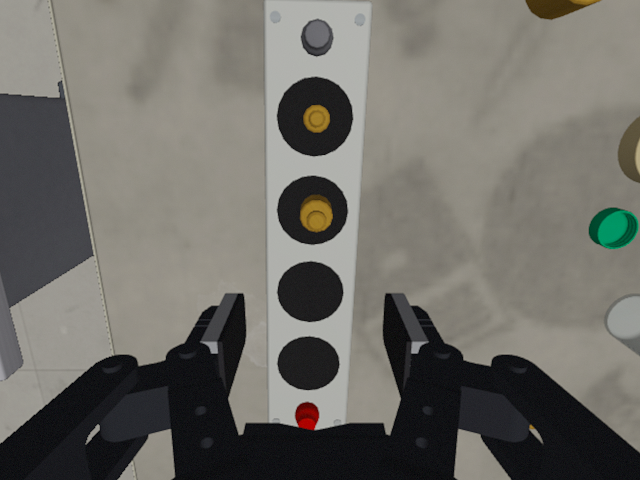

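Smallest and third both stand well centred, at (316,118) and (316,213). I move to the second.

apply_moves:
  plan:
    - {"delta_pos":[-0.181,0.195,0],"dr":[0,0,0],"gripper":0.3}
    - {"delta_pos":[-0.181,0.195,0],"dr":[0,0,0],"gripper":0.3}
    - {"delta_pos":[-0.181,0.195,0],"dr":[0,0,0],"gripper":0.3}
    - {"delta_pos":[-0.181,0.195,0],"dr":[0,0,0],"gripper":0.3}
    - {"delta_pos":[-0.181,0.195,0],"dr":[0,0,0],"gripper":0.3}
    - {"delta_pos":[-0.181,0.195,0],"dr":[0,0,0],"gripper":0.3}
    - {"delta_pos":[-0.181,0.195,0],"dr":[0,0,0],"gripper":0.3}
    - {"delta_pos":[-0.181,0.195,0],"dr":[0,0,0],"gripper":0.3}
    - {"delta_pos":[-0.181,0.195,0],"dr":[0,0,0],"gripper":0.3}
    - {"delta_pos":[-0.181,0.195,0],"dr":[0,0,0],"gripper":0.3}

```text
time: 13.1
ee_pos: [652.3, -161.9, 197.5]
orientation: [[0.0, 1.0, -0.005], [1.0, -0.0, 0.002], [0.002, -0.005, -1.0]]
wrist_force: [-1.3, 0.2, 0.1]
gripper_width: 0.649
grip_force: 0.0
```

```bash
python3 - <<'E'
from h import *
c=cam('wrist'); save(c,'w7.png')
for ce,s in blobs(c,(8,110,60),(28,255,255),60):
    print('brass',ce.round(1),s,[ray(c,*ce,z)[:2].round(1) for z in (0,15,20,30,50)])
for ce,s in blobs(c,(65,90,40),(90,255,255),60):
    print('green',ce.round(1),s,ray(c,*ce,5).round(1))
mv((653,-163,30))
E
```

```text
brass [316.5 216.7] [ 297  194   40   46 1477] [array([ 653.8, -169.1]), array([ 653.8, -165.3]), array([ 653.8, -164. ]), array([ 653.8, -161.5]), array([ 653.8, -156.4])]
green [402.3   6.3] [381   0  45  17 526] [716.  -10.3   5. ]
green [382.  254.7] [ 362  235   41   41 1315] [ 711. -202.    5.]
t 13.15 at [ 652.5 -161.6  198.3] dp [-0.0017  0.0012  0.1683] dr [-0.0012 -0.0006  0.0001]
```

View pics/w7.png

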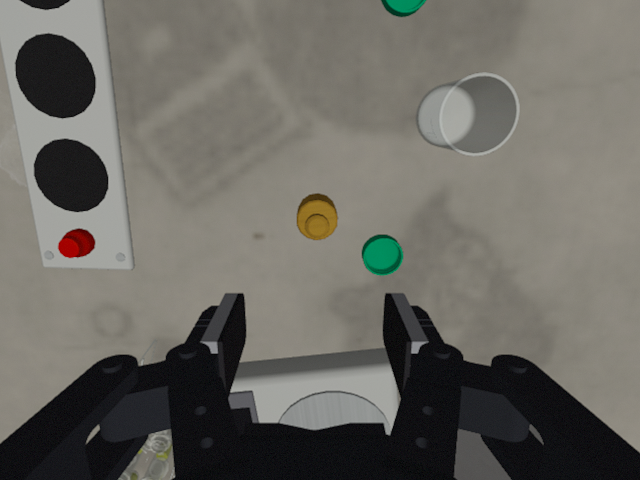

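The second is at (317,217); the cap at (382,255) is clear of the fingers.

apply_moves:
  plan:
    - {"delta_pos":[-0.002,0.001,0.12],"dr":[0,0,0],"gripper":0.25}
    - {"delta_pos":[-0.002,0.001,0.12],"dr":[0,0,0],"gripper":0.25}
    - {"delta_pos":[-0.002,0.001,0.12],"dr":[0,0,0],"gripper":0.25}
    - {"delta_pos":[-0.002,0.001,0.12],"dr":[0,0,0],"gripper":0.25}
    - {"delta_pos":[-0.002,0.001,0.168],"dr":[0,0,0],"gripper":0.25}
    - {"delta_pos":[-0.002,0.001,0.168],"dr":[0,0,0],"gripper":0.25}
    - {"delta_pos":[-0.002,0.001,0.168],"dr":[0,0,0],"gripper":0.25}
    - {"delta_pos":[-0.002,0.001,0.168],"dr":[0,0,0],"gripper":-1}
    - {"delta_pos":[-0.002,0.001,0.168],"dr":[0,0,0],"gripper":-1}
    - {"delta_pos":[-0.002,0.001,0.168],"dr":[0,0,0],"gripper":-1}
    - {"delta_pos":[-0.002,0.001,0.168],"dr":[0,0,0],"gripper":-1}
    - {"delta_pos":[-0.002,0.001,0.168],"dr":[0,0,0],"gripper":-1}
    - {"delta_pos":[-0.002,0.001,0.168],"dr":[0,0,0],"gripper":-1}
    - {"delta_pos":[-0.002,0.001,0.168],"dr":[0,0,0],"gripper":-1}
    - {"delta_pos":[-0.002,0.001,0.168],"dr":[0,0,0],"gripper":-1}
  force: 45

```text
time: 14.4
ee_pos: [657.4, -165.7, 36.0]
orientation: [[0.0, 1.0, 0.005], [1.0, -0.0, -0.002], [-0.002, 0.005, -1.0]]
wrist_force: [-0.8, 0.4, 6.9]
gripper_width: 0.365
grip_force: 45.4
```

```bash
python3 - <<'E'
from h import *
mv((457,-57,150)); 
E
```

```text
t 14.4 at [ 657.4 -165.7   36. ] dp [ 0.1085 -0.1999 -0.1152] dr [ 0.0016  0.0005 -0.0002]
```

apply_moves:
  plan:
    - {"delta_pos":[0,0,-0.04],"dr":[0,0,0],"gripper":-1}
    - {"delta_pos":[0,0,-0.08],"dr":[0,0,0],"gripper":-1}
    - {"delta_pos":[0,0,-0.12],"dr":[0,0,0],"gripper":-1}
    - {"delta_pos":[0.107,-0.199,-0.12],"dr":[0,0,0],"gripper":-1}
    - {"delta_pos":[0.107,-0.199,-0.12],"dr":[0,0,0],"gripper":-1}
    - {"delta_pos":[0.107,-0.199,-0.12],"dr":[0,0,0],"gripper":-1}
    - {"delta_pos":[0.107,-0.199,-0.12],"dr":[0,0,0],"gripper":-1}
    - {"delta_pos":[0.107,-0.199,-0.12],"dr":[0,0,0],"gripper":-1}
    - {"delta_pos":[0.107,-0.199,-0.12],"dr":[0,0,0],"gripper":-1}
    - {"delta_pos":[0.107,-0.199,-0.12],"dr":[0,0,0],"gripper":-1}
    - {"delta_pos":[0.107,-0.199,-0.12],"dr":[0,0,0],"gripper":-1}
    - {"delta_pos":[0.107,-0.199,-0.12],"dr":[0,0,0],"gripper":-1}
    - {"delta_pos":[0.107,-0.199,-0.12],"dr":[0,0,0],"gripper":-1}

```text
time: 15.48
ee_pos: [457.9, -58.8, 153.2]
orientation: [[0.001, 1.0, 0.003], [1.0, -0.001, -0.001], [-0.001, 0.003, -1.0]]
wrist_force: [-0.5, -0.2, -1.5]
gripper_width: 0.364
grip_force: 45.7
```

```bash
python3 - <<'E'
from h import *
mv((457,-58,46.5)); 
E
```

```text
t 15.48 at [457.9 -58.8 153.2] dp [ 0.0009 -0.0011  0.1067] dr [ 0.0008  0.0003 -0.0003]
```

apply_moves:
  plan:
    - {"delta_pos":[0.001,-0.001,0.04],"dr":[0,0,0],"gripper":-1}
    - {"delta_pos":[0.001,-0.001,0.075],"dr":[0,0,0],"gripper":-1}
    - {"delta_pos":[0.001,-0.001,0.095],"dr":[0,0,0],"gripper":-1}
    - {"delta_pos":[0.001,-0.001,0.103],"dr":[0,0,0],"gripper":-1}
    - {"delta_pos":[0.001,-0.001,0.107],"dr":[0,0,0],"gripper":-1}
    - {"delta_pos":[0.001,-0.001,0.107],"dr":[0,0,0],"gripper":-1}
    - {"delta_pos":[0.001,-0.001,0.107],"dr":[0,0,0],"gripper":-1}
    - {"delta_pos":[0.001,-0.001,0.107],"dr":[0,0,0],"gripper":0}
    - {"delta_pos":[0.001,-0.001,0.107],"dr":[0,0,0],"gripper":0.5}
    - {"delta_pos":[0.001,-0.001,0.107],"dr":[0,0,0],"gripper":0.5}
    - {"delta_pos":[0.001,-0.001,0.107],"dr":[0,0,0],"gripper":0.5}
    - {"delta_pos":[0.001,-0.001,0.08],"dr":[0,0,0],"gripper":0.5}
    - {"delta_pos":[0.001,-0.001,0.04],"dr":[0,0,0],"gripper":0.5}
    - {"delta_pos":[0.001,-0.001,-0.05],"dr":[0,0,0],"gripper":0.5}
    - {"delta_pos":[0.001,-0.001,-0.05],"dr":[0,0,0],"gripper":0.5}
    - {"delta_pos":[0.001,-0.001,-0.05],"dr":[0,0,0],"gripper":0.5}
    - {"delta_pos":[0.001,-0.001,-0.05],"dr":[0,0,0],"gripper":0.5}
    - {"delta_pos":[0.001,-0.001,-0.05],"dr":[0,0,0],"gripper":0.5}

```text
time: 16.98
ee_pos: [455.3, -57.0, 202.5]
orientation: [[0.0, 1.0, 0.001], [1.0, -0.0, -0.0], [-0.0, 0.001, -1.0]]
wrist_force: [0.6, -0.4, -1.6]
gripper_width: 0.746
grip_force: 0.0
```

```bash
python3 - <<'E'
from h import *
c=cam('wrist'); save(c,'w8.png')
for ce,s in blobs(c,(8,110,60),(28,255,255),60):
    print('brass',ce.round(1),s,[ray(c,*ce,z)[:2].round(1) for z in (15,20,30,40)])
mv((637,184,210))
E
```

```text
brass [322.   10.4] [308   0  29  25 608] [array([461.8,  90.2]), array([461.7,  89. ]), array([461.5,  86.7]), array([461.3,  84.3])]
brass [321.3 114.6] [ 304   96   36   38 1047] [array([461.6,  19. ]), array([461.5,  18.9]), array([461.3,  18.9]), array([461.2,  18.8])]
brass [317.  214.6] [ 296  190   43   49 1622] [array([458.3, -60.4]), array([458.3, -59.2]), array([458.2, -56.7]), array([458.1, -54.2])]
t 17.03 at [454.2 -56.7 201. ] dp [ 0.2408  0.1826 -0.0092] dr [-0.0007 -0.0002 -0.0002]
```

View pics/w8.png

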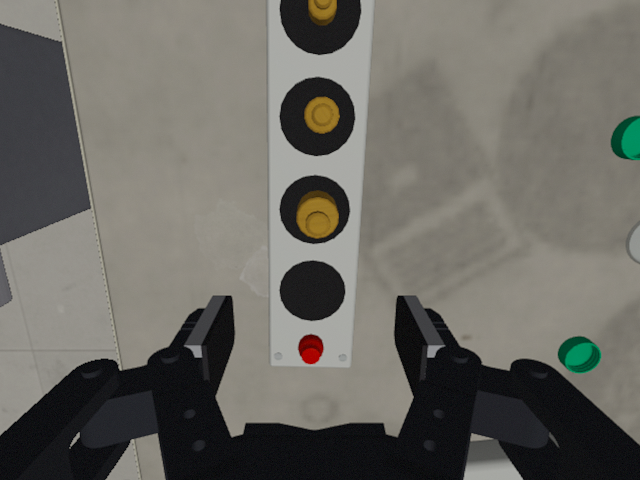

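The second stands on disc_c at (317,215), centred and upright. The largest is left.

apply_moves:
  plan:
    - {"delta_pos":[0.241,0.182,-0.01],"dr":[0,0,0],"gripper":0.9}
    - {"delta_pos":[0.241,0.182,-0.01],"dr":[0,0,0],"gripper":0.9}
    - {"delta_pos":[0.241,0.182,-0.01],"dr":[0,0,0],"gripper":0.9}
    - {"delta_pos":[0.241,0.182,-0.01],"dr":[0,0,0],"gripper":0.9}
    - {"delta_pos":[0.241,0.182,-0.01],"dr":[0,0,0],"gripper":0.9}
    - {"delta_pos":[0.241,0.182,-0.01],"dr":[0,0,0],"gripper":0.9}
    - {"delta_pos":[0.241,0.182,-0.01],"dr":[0,0,0],"gripper":0.9}
    - {"delta_pos":[0.241,0.182,-0.01],"dr":[0,0,0],"gripper":0.9}
    - {"delta_pos":[0.241,0.182,-0.01],"dr":[0,0,0],"gripper":0.9}
    - {"delta_pos":[0.241,0.182,-0.01],"dr":[0,0,0],"gripper":0.9}
    - {"delta_pos":[0.241,0.182,-0.01],"dr":[0,0,0],"gripper":0.9}

```text
time: 17.95
ee_pos: [635.7, 182.5, 210.1]
orientation: [[0.001, 1.0, -0.004], [1.0, -0.001, -0.001], [-0.001, -0.004, -1.0]]
wrist_force: [-0.4, -0.9, 0.2]
gripper_width: 0.952
grip_force: 0.0
```

```bash
python3 - <<'E'
from h import *
c=cam('wrist'); save(c,'w9.png')
for ce,s in blobs(c,(8,110,60),(28,255,255),60):
    print('brass',ce.round(1),s,[ray(c,*ce,z)[:2].round(1) for z in (15,20,30,40)])
mv((637,184,32))
E
```

```text
brass [314.2 210.2] [ 287  180   55   61 2599] [array([635.4, 180.9]), array([635.4, 182.1]), array([635.5, 184.5]), array([635.5, 186.9])]
brass [121.3 309.4] [105 294  34  32 692] [array([456.7,  87. ]), array([459.5,  89.6]), array([465.2,  95. ]), array([470.8, 100.3])]
brass [412.6 330.9] [408 313  13  32  88] [array([727.5,  64.6]), array([726.1,  67.6]), array([723.3,  73.6]), array([720.4,  79.7])]
brass [120.4 466.7] [115 449  13  30 186] [array([ 427.3, -100.7]), array([430.6, -95. ]), array([437.2, -83.8]), array([443.7, -72.6])]
t 18.0 at [636.  182.3 210.8] dp [0.0018 0.0016 0.1788] dr [-0.001   0.0003 -0.0006]
```

View pics/w9.png

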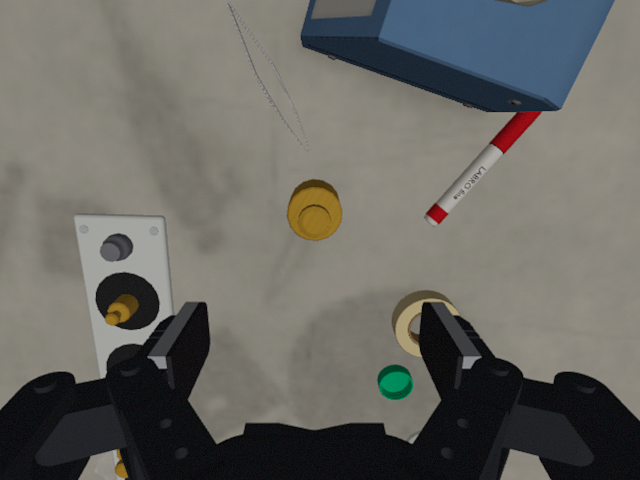

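The largest is at (314,210), with nothing within finger reach.

apply_moves:
  plan:
    - {"delta_pos":[0.001,0,0.12],"dr":[0,0,0],"gripper":0.65}
    - {"delta_pos":[0.001,0,0.12],"dr":[0,0,0],"gripper":0.65}
    - {"delta_pos":[0.001,0,0.12],"dr":[0,0,0],"gripper":0.65}
    - {"delta_pos":[0.001,0,0.12],"dr":[0,0,0],"gripper":0.65}
    - {"delta_pos":[0.001,0,0.177],"dr":[0,0,0],"gripper":0.65}
    - {"delta_pos":[0.001,0,0.177],"dr":[0,0,0],"gripper":0.65}
    - {"delta_pos":[0.001,0,0.177],"dr":[0,0,0],"gripper":0.65}
    - {"delta_pos":[0.001,0,0.177],"dr":[0,0,0],"gripper":-1}
    - {"delta_pos":[0.001,0,0.177],"dr":[0,0,0],"gripper":-1}
    - {"delta_pos":[0.001,0,0.177],"dr":[0,0,0],"gripper":-1}
    - {"delta_pos":[0.001,0,0.177],"dr":[0,0,0],"gripper":-1}
    - {"delta_pos":[0.001,0,0.177],"dr":[0,0,0],"gripper":-1}
    - {"delta_pos":[0.001,0,0.177],"dr":[0,0,0],"gripper":-1}
    - {"delta_pos":[0.001,0,0.177],"dr":[0,0,0],"gripper":-1}
    - {"delta_pos":[0.001,0,0.177],"dr":[0,0,0],"gripper":-1}
  force: 70

```text
time: 19.25
ee_pos: [639.4, 185.1, 39.0]
orientation: [[0.0, 1.0, 0.005], [1.0, -0.0, 0.0], [0.0, 0.005, -1.0]]
wrist_force: [-2.0, -0.6, 7.7]
gripper_width: 0.492
grip_force: 72.3
```

```bash
python3 - <<'E'
from h import *
mv((455,-132,180)); 
E
```

```text
t 19.25 at [639.4 185.1  39. ] dp [-0.3171 -0.1836 -0.142 ] dr [ 0.0015 -0.0001 -0.0001]
```

apply_moves:
  plan:
    - {"delta_pos":[0,0,-0.04],"dr":[0,0,0],"gripper":-1}
    - {"delta_pos":[0,0,-0.08],"dr":[0,0,0],"gripper":-1}
    - {"delta_pos":[0,0,-0.12],"dr":[0,0,0],"gripper":-1}
    - {"delta_pos":[0,0,-0.145],"dr":[0,0,0],"gripper":-1}
    - {"delta_pos":[-0.317,-0.182,-0.145],"dr":[0,0,0],"gripper":-1}
    - {"delta_pos":[-0.317,-0.182,-0.145],"dr":[0,0,0],"gripper":-1}
    - {"delta_pos":[-0.317,-0.182,-0.145],"dr":[0,0,0],"gripper":-1}
    - {"delta_pos":[-0.317,-0.182,-0.145],"dr":[0,0,0],"gripper":-1}
    - {"delta_pos":[-0.317,-0.182,-0.145],"dr":[0,0,0],"gripper":-1}
    - {"delta_pos":[-0.317,-0.182,-0.145],"dr":[0,0,0],"gripper":-1}
    - {"delta_pos":[-0.317,-0.182,-0.145],"dr":[0,0,0],"gripper":-1}
    - {"delta_pos":[-0.317,-0.182,-0.145],"dr":[0,0,0],"gripper":-1}
    - {"delta_pos":[-0.317,-0.182,-0.145],"dr":[0,0,0],"gripper":-1}
    - {"delta_pos":[-0.317,-0.182,-0.145],"dr":[0,0,0],"gripper":-1}
    - {"delta_pos":[-0.317,-0.182,-0.145],"dr":[0,0,0],"gripper":-1}
    - {"delta_pos":[-0.317,-0.182,-0.145],"dr":[0,0,0],"gripper":-1}
    - {"delta_pos":[-0.317,-0.182,-0.145],"dr":[0,0,0],"gripper":-1}

```text
time: 20.67
ee_pos: [455.7, -131.2, 180.5]
orientation: [[-0.001, 1.0, 0.001], [1.0, 0.001, 0.0], [0.0, 0.001, -1.0]]
wrist_force: [0.2, -0.3, -4.5]
gripper_width: 0.489
grip_force: 73.4
```

```bash
python3 - <<'E'
from h import *
mv((455,-131.5,49.5)); 
E
```

```text
t 20.67 at [ 455.7 -131.2  180.5] dp [-0.0004 -0.0008  0.131 ] dr [ 0.0002 -0.0001  0.0002]
```

apply_moves:
  plan:
    - {"delta_pos":[0,-0.001,0.04],"dr":[0,0,0],"gripper":-1}
    - {"delta_pos":[0,-0.001,0.08],"dr":[0,0,0],"gripper":-1}
    - {"delta_pos":[0,-0.001,0.11],"dr":[0,0,0],"gripper":-1}
    - {"delta_pos":[0,-0.001,0.122],"dr":[0,0,0],"gripper":-1}
    - {"delta_pos":[0,-0.001,0.128],"dr":[0,0,0],"gripper":-1}
    - {"delta_pos":[0,-0.001,0.131],"dr":[0,0,0],"gripper":-1}
    - {"delta_pos":[0,-0.001,0.131],"dr":[0,0,0],"gripper":-1}
    - {"delta_pos":[0,-0.001,0.131],"dr":[0,0,0],"gripper":-1}
    - {"delta_pos":[0,-0.001,0.131],"dr":[0,0,0],"gripper":0.2}
    - {"delta_pos":[0,-0.001,0.131],"dr":[0,0,0],"gripper":0.7}
    - {"delta_pos":[0,-0.001,0.131],"dr":[0,0,0],"gripper":0.7}
    - {"delta_pos":[0,-0.001,0.131],"dr":[0,0,0],"gripper":0.7}
    - {"delta_pos":[0,-0.001,0.1],"dr":[0,0,0],"gripper":0.7}
    - {"delta_pos":[0,-0.001,0.06],"dr":[0,0,0],"gripper":0.7}
    - {"delta_pos":[0,-0.001,-0.06],"dr":[0,0,0],"gripper":0.7}
    - {"delta_pos":[0,-0.001,-0.06],"dr":[0,0,0],"gripper":0.7}
    - {"delta_pos":[0,-0.001,-0.06],"dr":[0,0,0],"gripper":0.7}
    - {"delta_pos":[0,-0.001,-0.06],"dr":[0,0,0],"gripper":0.7}
    - {"delta_pos":[0,-0.001,-0.06],"dr":[0,0,0],"gripper":0.7}
    - {"delta_pos":[0,-0.001,-0.06],"dr":[0,0,0],"gripper":0.7}

```text
time: 22.33
ee_pos: [453.9, -131.9, 240.2]
orientation: [[0.001, 1.0, 0.0], [1.0, -0.001, -0.0], [-0.0, 0.0, -1.0]]
wrist_force: [0.7, -0.4, -0.3]
gripper_width: 0.85
grip_force: 0.0
```

```bash
python3 - <<'E'
from h import *
c=cam('wrist'); save(c,'w10.png')
for ce,s in blobs(c,(8,110,60),(28,255,255),60):
    print('brass',ce.round(1),s,[ray(c,*ce,z)[:2].round(1) for z in (20,30,40,76)])
c=cam('scene'); save(c,'s2.png'); print(ctrl.state()['wrist_force'])
E
```

```text
brass [323.2  15.3] [306   0  35  37 977] [array([461.9,  19.6]), array([461.6,  17.3]), array([461.4,  15.1]), array([460.7,   7. ])]
brass [318.8 115.6] [ 299   94   41   44 1375] [array([458.5, -56.5]), array([458.4, -56.5]), array([458.3, -56.6]), array([457.8, -56.7])]
brass [316.5 207.7] [ 291  179   53   57 2310] [array([ 456.6, -137. ]), array([ 456.5, -134.7]), array([ 456.5, -132.4]), array([ 456.3, -124.1])]
[0.53957363 0.36416999 0.88212127]
```

View pics/w10.png

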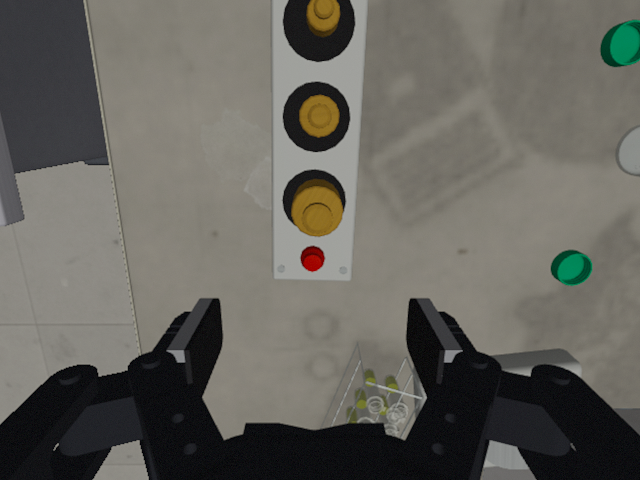

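View pics/s2.png

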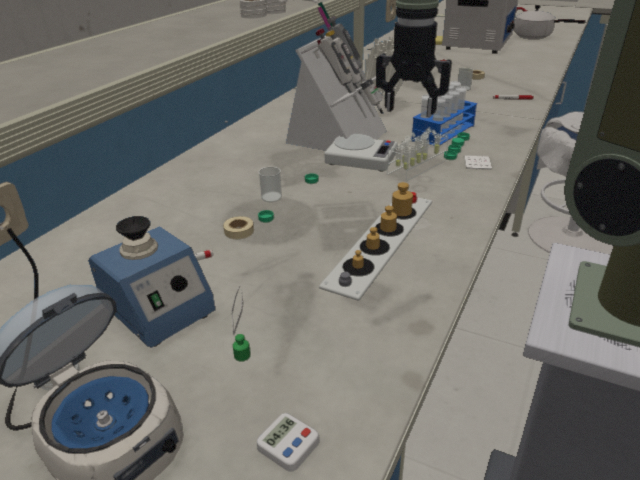

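All four stand upright on their discs in order, with the largest at the red peg. Each is within about 3 mm of its disc centre, and the gripper is clear.

```bash
python3 -c "
from rig import ctrl
print(ctrl.finish_job())"
```

```text
the job is handed in; nothing more can be done
None
```

I handed the job in after about 22 s of robot time: all four weights stand upright and released, in order from the largest at the red peg (disc_d) to the smallest at the grey peg (disc_a), each measured within about 3 mm of its disc's centre; the hand-in returned no verdict.

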